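# Cover the plate incubator block on its dowels

## Task

Close the plate incubator block with its windowed metal cover: draw the cover out from under the low riser by its front tab, let it lie flat on the desk, wholly clear of the riser, let go, and take it again by its bar handle so that it hangs level. Lower it level and gently over both dowels of the block together until it lies fully down, flush on the block, and let go; leave the other loose things on the desk where they are.

Things in the scene. Friction and masses are not known exactly. Their poses are not given: they have to be found in the camera images.
- cover: The loose cover: aluminium plate 104 (x) x 184 (y) x 10 mm, about 0.35 kg, with a glazed window, a black bar handle on top, a flat pull tab in the middle of its front (-x) edge, a round hole near its left (+y) end, a slot near its right end. Origin: centre of the underside, z up. At the start it lies flat on the desk under the riser, only its front strip and tab sticking out.
- cover_tab (a point): Where to pinch the tab across its width (cover y): on its middle line, cover frame [-78, 0, 5] mm. The tab is 28 mm wide, sticks out 40 mm from the plate's front edge, is 8 mm thick with its underside 1 mm above the plate's underside, and has a 12 mm hanging hole.
- cover_handle (a point): Middle of the bar handle, cover frame [0, 0, 40] mm. The bar runs along cover y: 127 mm long, 12 mm thick in x, 14 mm high, 23 mm clear above the plate, on two posts 55 mm either side of the middle. Take it across its 12 mm thickness.
- cover_hole_left (a point): Axis of the cover's round 12 mm through hole, at the underside: cover frame [-30, 80, 0] mm.
- cover_hole_right (a point): Middle of the cover's through slot, 12 mm (cover x) by 16 mm (cover y), at the underside: cover frame [15, -80, 0] mm.
- block: The incubator, fixed: a low white housing, 134 (x) x 216 (y) mm, with an aluminium block, 114 x 200 mm, its flat top 46 mm above the desk; a well plate lies in the block's pocket, 2 mm below that top. Origin at desk level under the centre; -x is its front, with dark display and two grey buttons. The dowels stand unsymmetrically: the cover fits only with its tab to the front.
- block_seat (a point): Centre of the block's flat top, 46 mm above the desk, where the cover's origin comes to lie; axes as the block's.
- dowel_left (a point): Foot of the left dowel's axis, level with the block's top: block frame [-30, 80, 46] mm. Both dowels are steel, 10 mm in diameter, stand 17.5 mm above the top, their upper 6 mm tapered to 5 mm.
- dowel_right (a point): Foot of the right dowel's axis, level with the block's top: block frame [15, -80, 46] mm; same dowel as the left.
- riser: Low white sheet-metal bench riser, fixed, open in front and behind: 236 mm wide (y), 170 mm deep (x), its roof 64 to 67 mm above the desk; a tip box and a timer stand fixed on its rear part, more than 60 mm behind the front edge, up to 135 mm above the desk. Origin: on the desk under the middle of the roof's front edge; -x points out of the opening, to the robot.
- vial_tray: Bystander: small divided tray with capped vials, 60 x 108 mm, 54 mm high with the vials; origin under its centre.
- marker_pen: Bystander: a marker pen lying on the desk, 135 mm long, 17 mm thick; origin under its middle, y along it.
- tweezers: Bystander: metal tweezers lying on the desk, 122 mm long, 9 mm high; origin under the middle, y along them.
- stain_bottle: Bystander: a small bottle with a dark screw cap, 46 mm in diameter, 85 mm high; origin under its centre.
- petri_dish: Bystander: a closed flat round dish, 90 mm in diameter, 15 mm high; origin under its centre.

How it is judged:
On the way:
1. the cover lies flat on the desk, let go, in front of the riser and clear of it (its centre at least 50 mm ahead of the roof's front edge) (x of cover in the frame of riser below -0.05 m and height (world z) of cover below 0.004 m and angle between cover's own z axis and vertical below 0.03 rad and contact force between cover and the fingers below 0.1 N), for 0.2 s.
At the end, for the whole second after the job is handed in: The cover lies at rest on the block with both dowels through its holes (round hole within 3 mm of its dowel's axis, slot within 4 mm), its underside within 2 mm of the block's top and parallel to it within 0.02 rad (horizontal distance between cover_hole_left and dowel_left below 0.003 m and horizontal distance between cover_hole_right and dowel_right below 0.004 m and z of cover in the frame of block_seat between -0.002 and 0.002 m and angle between the z axis of cover and the z axis of block, either way round below 0.02 rad and linear speed of cover below 0.01 m/s); the robot touches nothing.
It fails at once if the cover is tipped by more than 0.26 rad (angle between cover's own z axis and vertical above 0.26 rad).
It fails at once if the cover is pressed or knocked hard on the block (more than 60 N) (contact force between cover and block above 60 N).
It fails at once if the cover is let fall on the block (faster than 0.35 m/s within 30 mm of its seat) (horizontal distance between cover and block_seat below 0.05 m and z of cover in the frame of block_seat below 0.03 m and linear speed of cover above 0.35 m/s).
It fails at once if a loose bystander is pushed more than 30 mm (distance of any of vial_tray, marker_pen, tweezers, stain_bottle, petri_dish from where it was at the start of the episode above 0.03 m).
It also fails if it takes over 58 s, if anything falls off the work surface, if the arm or the gripper's body presses on something with over 40 N, if the wrist force passes 120 N, or if a joint passes its speed limit or range.

## Robot

A 6-joint arm with a two-finger parallel gripper is mounted at the origin on a cart in front of the work surface, level with it; the furniture and walls round the work are solid. World frame = base frame: x ahead of the robot, y to its left, z up, the work surface at z = 0. Lengths are in m, angles in rad, forces in N, time in s.
With the tool pointing down it reaches from about 0.25 to 0.725 m from the base axis. Payload 4 kg.
Tool frame: the origin (TCP) lies on the centre line of the jaws, within the pads' length; the fingertips stand 11 mm ahead of it and the grasp point (between the pads) lies 8 mm behind it (bot.nose_length is the distance from the TCP to the fingertips, in m); z points along the fingers, y is the direction in which the jaws open and shut (so a half turn about z gives the same grasp; the last joint's range is limited). The gripper opens to 85 mm and grips with 20 to 120 N. Pads are 22 mm wide; open, the fingers measure 114 mm over their backs; the gripper's body (76 mm by 85 mm) begins 54 mm behind the grasp point. The pads swing forward as they close: fully open they stand 13 mm farther back than shut.
Start: joints at [1.112, 0.241, 0.005, 1.335, 0, 1.571], TCP at [0.221, 0.448, 0.242] pointing down, gripper open.
Joint ranges: [-2.72, 2.72], [-1.05, 1.87], [-1.09, 1.28], [-1.99, 2.15], [-1.42, 1.44], [-3.14, 3.14]. Speed limits (rad/s): [2.79, 2.79, 3.14, 3.14, 3.14, 3.14].

## Interface

Orientations are given as a unit quaternion [x, y, z, w].
In Python, from workcell import bot gives the robot as it stands.
- The arm moves only by the tool play_rows, never from a script. Its argument "plan" is one flat list of numbers, 6 for each row, row after row: the shift along the tool's x, y, z in mm, then the turn, a rotation vector about the tool's x, y, z in rad. A call has 1 to 20 rows; each row shifts and turns the commanded pose from where the row before left it, along the tool's axes as they then stand; what a row does not reach is not made up. A row lasts 1/8 s, in which the tool goes at most 62.5 mm and 10.7 degrees, less where a joint would pass 70% of its speed; a pose out of reach is approached as far as the arm can. A call with a gripper value outside its range is refused whole. "hand" is the opening in per cent of the stroke, from 0 (shut) to 100 (fully open), set as the call begins (left out, the last holds). The fingers move at their own pace and stop on an object; the grip force is fixed at half the most. Time passes only in rows, so rows that do not move let the fingers close. It gives the time, the measured TCP pose, the force and the opening at its end, in the units of the state.
- bot.get_obs(): the state, without advancing time (a new reading comes with each control period).
- bot.camera(name): name is "side" or "top"; returns a dict with "frame" (400x640x3 uint8, blue, green, red), "range_z" (400x640 float32, m along the optical axis (not along the pixel's ray), 0 where there is no reading), "K" (3x3 intrinsics, pixels), "cam_to_world" (4x4, takes a point from camera to world coordinates). Camera axes: x right, y down, z forward; pixel columns grow to the right and rows downward; lengths in m; the calibration is good to about 2 mm. A picture is of the moment at which its call begins.
- bot.job_done(): hands the job in, once; it reports no verdict.
Trained networks look in the newest picture that a camera, given by its name, has taken for a name from the list of things; names that differ only in an ending like _2 or _b are one class to them, and where a whole thing is asked for, a point or a joint stands for the part that bears it (a point fixed in the world has none). Each returns a list of dicts, best first, with "p" (0 to 1); they miss things now and then, are a little off and sometimes report something else, mostly with a low value. They report only what shows in the picture. A call takes as long as a camera call.
- bot.outline_of(query, camera): "mask" (400x640 bool, what is visible of it) and "point" ([row, column] in pixels, amid what is visible of it).
The state is a dict: "clock": time; "joint_pos": joint angles; "joint_vel": joint speeds; "tau": joint torques, N m; "eef_pos": TCP position; "tool_rot": TCP orientation; "ft_force": force on the tool from outside, world axes, zero at the start; "ft_torque": the same for the moment, N m; "grip_width": finger opening in m.
Only numpy, scipy, OpenCV 4.12 (cv2) and the standard library are available. Lean on these libraries where they do the work, as an engineer would, in place of code of your own. Each camera call takes 0.05 s, during which the arm holds its last target.

## Working session

There is one attempt and no reset: what is moved stays moved. The work goes in short steps, Python scripts to look and compute and a tool call to move; the robot and the scene stay as the last step left them, time stands still between calls to the robot, and variables do not carry over. Pictures are saved under pics/ and viewed, and the job is handed in when it is done.

Besides the shell and the picture viewer there is one more tool, called after "Request:" by a JSON object that holds its "op" and its "data". play_rows: Moves the arm, as the interface text tells. Its arguments: {"type":"object","properties":{"plan":{"type":"array","items":{"type":"number"}},"hand":{"type":"number"}},"required":["plan"]}

```bash
ls; mkdir -p pics; cat > h.py <<'E'
import numpy as np, cv2
from workcell import bot
def snap(name,tag):
    c=bot.camera(name); np.savez(f'{tag}_{name}.npz',**c); cv2.imwrite(f'pics/{tag}_{name}.png',c['frame']); return c
def world(c,r,col,z=None):
    K=c['K'];T=c['cam_to_world']
    r=np.asarray(r,float);col=np.asarray(col,float)
    d=np.stack([(col-K[0,2])/K[0,0],(r-K[1,2])/K[1,1],np.ones_like(r)],-1)
    if z is None:
        zz=c['range_z'][r.astype(int),col.astype(int)]
        p=d*zz[...,None]
        return p@T[:3,:3].T+T[:3,3]
    dw=d@T[:3,:3].T
    s=(z-T[2,3])/dw[...,2]
    return T[:3,3]+dw*s[...,None]
E
python3 - <<'E'
from h import *
o=bot.get_obs();print({k:np.round(v,4) for k,v in o.items()})
for n in('top','side'):
    c=snap(n,'a'); print(n,c['K'],np.round(c['cam_to_world'],3))
    for q in['cover','cover_tab','cover_handle','block','riser','vial_tray','marker_pen','tweezers','stain_bottle','petri_dish','dowel_left','dowel_right']:
        r=bot.outline_of(q,n)
        for x in r[:2]:
            m=x['mask'];rr,cc=np.nonzero(m);p=world(c,rr,cc);
            print(q,round(x['p'],2),x['point'],m.sum(),np.round(np.median(p,0),3))
E
```

```text
pics
{'clock': np.float64(0.0), 'joint_pos': array([ 1.112 ,  0.2414,  0.0037,  1.3352, -0.    ,  1.5708]), 'joint_vel': array([ 0.0019, -0.0001, -0.0001, -0.0002,  0.0013, -0.0007]), 'tau': array([-7.00000e-04, -3.72321e+01,  2.52406e+01,  1.70000e-02,
        0.00000e+00, -0.00000e+00]), 'eef_pos': array([0.2212, 0.4477, 0.2414]), 'tool_rot': array([ 2.274e-01,  9.738e-01, -1.000e-03, -2.000e-04]), 'ft_force': array([-0.0316,  0.0504, -0.0431]), 'ft_torque': array([ 0.0241, -0.0052,  0.0057]), 'grip_width': np.float64(0.0854)}
top [[376.37384569   0.         320.10335696]
 [  0.         376.37384569 194.80598526]
 [  0.           0.           1.        ]] [[-1.800e-02 -9.940e-01  1.080e-01  4.130e-01]
 [-1.000e+00  1.800e-02  1.000e-03 -1.300e-02]
 [-3.000e-03 -1.080e-01 -9.940e-01  1.029e+00]
 [ 0.000e+00  0.000e+00  0.000e+00  1.000e+00]]
cover 0.89 [169.7, 342.8] 834 [ 0.59  -0.078  0.01 ]
cover_tab 0.74 [172.1, 344.0] 834 [ 0.59  -0.078  0.01 ]
cover_handle 0.88 [168.8, 343.1] 884 [ 0.589 -0.077  0.01 ]
block 0.93 [177.5, 220.6] 2512 [0.605 0.248 0.045]
riser 0.67 [134.1, 335.2
[... 988 characters left out ...]
] 978 [0.588 0.189 0.034]
block 0.48 [196.7, 221.1] 208 [0.341 0.336 0.003]
riser 0.97 [199.5, 376.2] 3339 [ 0.67  -0.08   0.066]
vial_tray 0.67 [269.0, 349.0] 1013 [ 0.424 -0.288  0.019]
vial_tray 0.27 [221.7, 354.0] 967 [ 0.615 -0.08   0.007]
marker_pen 0.55 [220.5, 264.9] 129 [0.365 0.05  0.011]
marker_pen 0.49 [268.1, 307.4] 118 [ 0.366 -0.209  0.003]
tweezers 0.49 [269.2, 308.2] 191 [ 0.367 -0.213  0.003]
stain_bottle 0.84 [276.7, 392.8] 629 [ 0.472 -0.398  0.046]
petri_dish 0.65 [192.6, 224.3] 211 [0.341 0.337 0.003]
dowel_left 0.94 [186.8, 301.4] 859 [0.575 0.18  0.031]
dowel_right 0.85 [184.2, 303.7] 1051 [0.589 0.19  0.034]
dowel_right 0.23 [225.1, 356.6] 1024 [ 0.613 -0.079  0.007]
```

```bash
python3 - <<'E'
import cv2
a=cv2.imread('pics/a_top.png');cv2.imwrite('pics/a_topz.png',cv2.resize(a[80:300,150:470],(800,550),interpolation=cv2.INTER_CUBIC))
E
```

```text
(no output)
```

View pics/a_topz.png

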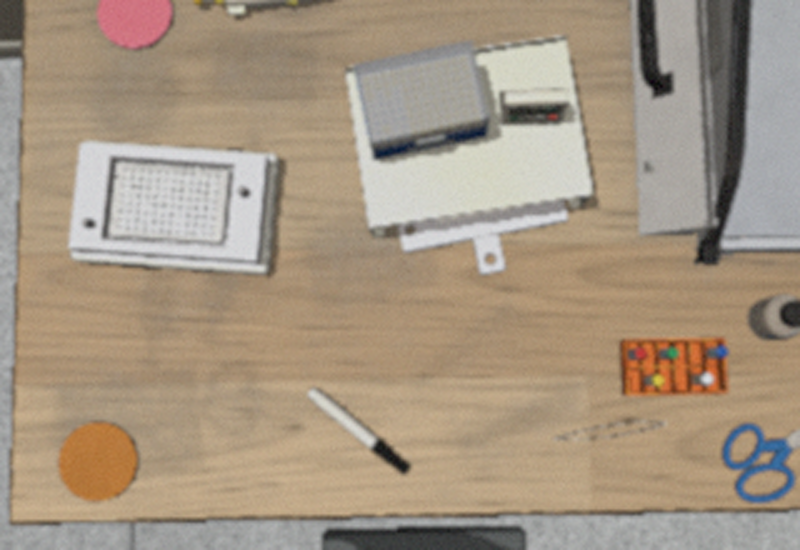

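View pics/a_side.png

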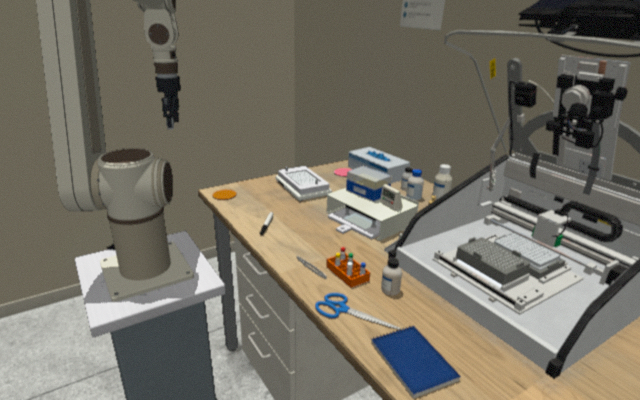

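```bash
python3 - <<'E'
import cv2,numpy as np
a=cv2.imread('pics/a_top.png')
b=cv2.resize(a[155:195,300:390],None,fx=8,fy=8,interpolation=cv2.INTER_CUBIC);cv2.imwrite('pics/tabz.png',b)
b=cv2.resize(a[130:195,170:270],None,fx=8,fy=8,interpolation=cv2.INTER_CUBIC);cv2.imwrite('pics/blkz.png',b)
E
```

```text
(no output)
```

View pics/tabz.png

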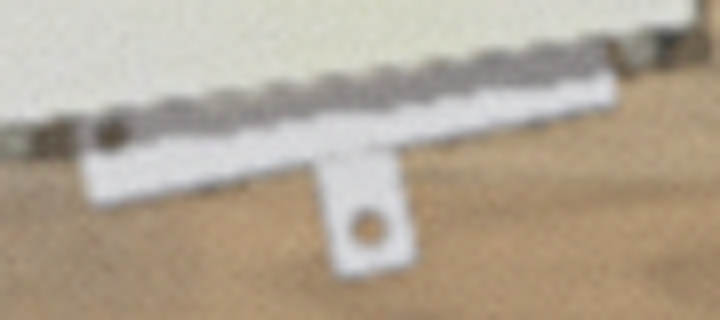

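View pics/blkz.png

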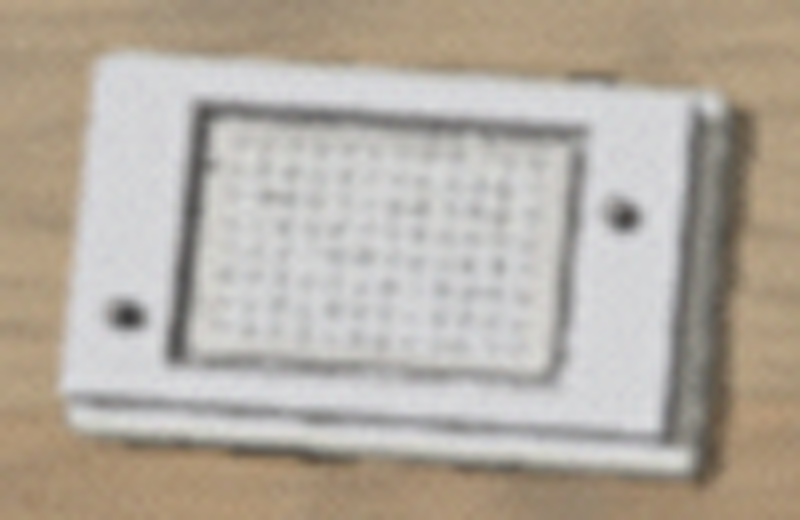

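```bash
cat >> h.py <<'E'
def zp(x,y,off,s=8): # zoomed px -> row,col
    return off[0]+(np.asarray(y)+.5)/s-.5, off[1]+(np.asarray(x)+.5)/s-.5
def load(tag,name): return dict(np.load(f'{tag}_{name}.npz'))
def fit(model,meas):
    model=np.asarray(model,float);meas=np.asarray(meas,float)
    mc,wc=model.mean(0),meas.mean(0);A=(model-mc);B=meas-wc
    a=np.arctan2((A[:,0]*B[:,1]-A[:,1]*B[:,0]).sum(),(A*B).sum())
    R=np.array([[np.cos(a),-np.sin(a)],[np.sin(a),np.cos(a)]])
    t=wc-R@mc; return t,a,(model@R.T+t-meas)
E
python3 - <<'E'
from h import *
np.set_printoptions(precision=4,suppress=True)
c=load('a','top')
o=(155,300)
pts=np.array([[95,205],[617,103],[338,278],[417,262],[370,228]])
w=world(c,*zp(pts[:,0],pts[:,1],o),z=.0095);print(w)
m=np.array([[-52,92],[-52,-92],[-92,14],[-92,-14]])/1000
t,a,r=fit(m,w[:4,:2]);print('cover',t,a,r*1e3)
print('hole in cover', (w[4,:2]-t)@np.array([[np.cos(a),-np.sin(a)],[np.sin(a),np.cos(a)]]))
R=np.array([[np.cos(a),-np.sin(a)],[np.sin(a),np.cos(a)]])
print('tab pinch',R@[-.078,0]+t)
o=(130,170)
pts=np.array([[100,55],[697,97],[665,440],[62,393]])
w=world(c,*zp(pts[:,0],pts[:,1],o),z=.046);print(w)
m=np.array([[57,100],[57,-100],[-57,-100],[-57,100]])/1000
t,a,r=fit(m,w[:,:2]);print('block',t,a,r*1e3)
for z in(.0575,.0635,.046):
  d=world(c,*zp([127,622],[316,215],o),z=z)[:,:2]
  t,a,r=fit(np.array([[-30,80],[15,-80]])/1e3,d);print('dowels',z,t,a,r*1e3)
# heights
for q in [(160,200),(175,255)]:
  print(world(c,np.array([q[0]]),np.array([q[1]])))
rz=world(c,*np.mgrid[125:145,335:345].reshape(2,-1)); print('roof z',np.median(rz[:,2]))
dz=world(c,*np.mgrid[200:215,280:330].reshape(2,-1)); print('desk z',np.median(dz[:,2]))
bz=world(c,*np.mgrid[150:170,184:190].reshape(2,-1)); print('blocktop z',np.median(bz[:,2]))
# riser front edge in zoomed a_topz: (370,233),(592,200)
w=world(c,*zp([370,592],[230,202],(80,150),2.5),z=.067);print(w)
E
```

```text
[[ 0.5636  0.0116  0.0095]
 [ 0.5958 -0.1681  0.0095]
 [ 0.537  -0.0709  0.0095]
 [ 0.542  -0.098   0.0095]
 [ 0.554  -0.0823  0.0095]]
cover [ 0.6305 -0.0688] 0.1750107510297065 [[-0.3636  1.1254]
 [-0.4518 -0.3767]
 [ 0.478  -0.1321]
 [ 0.3373 -0.6166]]
hole in cover [-0.0777  0.0001]
tab pinch [ 0.5537 -0.0824]
[[0.6827 0.3551 0.046 ]
 [0.6647 0.1553 0.046 ]
 [0.5494 0.1658 0.046 ]
 [0.5686 0.3651 0.046 ]]
block [0.6163 0.2603] -0.0922089129777073 [[-0.3916 -0.411 ]
 [-0.7892  0.1938]
 [ 1.0115  0.1988]
 [ 0.1693  0.0183]]
dowels 0.0575 [0.6147 0.2583] -0.08701546540212796 [[-0.1203  0.6352]
 [ 0.1203 -0.6352]]
dowels 0.0635 [0.6135 0.2567] -0.08701546540212866 [[-0.215   1.1354]
 [ 0.215  -1.1354]]
dowels 0.046 [0.617  0.2616] -0.08701546540212825 [[ 0.0613 -0.3235]
 [-0.0613  0.3235]]
[[0.6182 0.3067 0.0439]]
[[0.578  0.1632 0.0263]]
roof z 0.07400324163401589
desk z 0.0010183101367882141
blocktop z 0.04721715873988408
[[ 0.578   0.0455  0.067 ]
 [ 0.6032 -0.1854  0.067 ]]
```

Request:
{"op": "play_rows", "data": {"plan": [0,0,0,0,0,-0.1585,0,0,0,0,0,-0.1585,0,0,0,0,0,-0.1585,0,0,0,0,0,-0.1585,-14.3,-36.2,6,0,0,0,-14.3,-36.2,6,0,0,0,-14.3,-36.2,6,0,0,0,-14.3,-36.2,6,0,0,0,-14.3,-36.2,6,0,0,0,-14.3,-36.2,6,0,0,0,-14.3,-36.2,6,0,0,0,-14.3,-36.2,6,0,0,0,-14.3,-36.2,6,0,0,0,-14.3,-36.2,6,0,0,0,-14.3,-36.2,6,0,0,0,-14.3,-36.2,6,0,0,0,-14.3,-36.2,6,0,0,0,-14.3,-36.2,6,0,0,0,-14.3,-36.2,6,0,0,0,-14.3,-36.2,6,0,0,0], "hand": 55}}

```text
clock: 3.8
eef_pos: [0.5484, -0.0833, 0.1462]
tool_rot: [-0.087, 0.996, 0.0, 0.0]
ft_force: [0.1, 0.3, 0.0]
grip_width: 0.047
```

```bash
cat >> h.py <<'E'
from scipy.spatial.transform import Rotation as Ro
def goto(xyz,yaw=None):
    """pos delta in tool axes (mm); yaw: wanted world angle of tool y"""
    o=bot.get_obs();R=Ro.from_quat(o['tool_rot']).as_matrix()
    y=np.arctan2(R[1,1],R[0,1])
    print('tcp',np.round(o['eef_pos'],4),'yaw_y',round(y,4),'tilt',np.round(R[:2,2],4),'F',np.round(o['ft_force'],1),'w',round(float(o['grip_width']),4),'t',round(float(o['clock']),2),'j',np.round(o['joint_pos'],2))
    if xyz is not None: print('delta tool mm',np.round(R.T@(np.array(xyz)-o['eef_pos'])*1e3,1))
    if yaw is not None: print('tool z turn',round(-(yaw-y),4))
E
python3 - <<'E'
from h import *
print(bot.nose_length)
goto([.5478,-.0834,.0125],np.pi/2+.175)
E
```

```text
0.011
tcp [ 0.5484 -0.0833  0.1462] yaw_y 1.7459 tilt [0.0003 0.0001] F [0.1 0.3 0. ] w 0.047 t 3.8 j [-0.15  0.41 -0.02  1.15  0.   -0.33]
delta tool mm [  0.6   0.  133.7]
tool z turn 0.0001
```

Request:
{"op": "play_rows", "data": {"plan": [0,0,25,0,0,0,0,0,25,0,0,0,0,0,25,0,0,0,0,0,25,0,0,0,0,0,15,0,0,0,0,0,10,0,0,0,0,0,8,0,0,0,0,0,0,0,0,0]}}

```text
clock: 4.8
eef_pos: [0.5476, -0.0821, 0.0131]
tool_rot: [-0.087, 0.996, 0.0, -0.0]
ft_force: [0.1, -0.5, -0.2]
grip_width: 0.0471
```

Request:
{"op": "play_rows", "data": {"plan": [0,0,0,0,0,0,0,0,0,0,0,0,0,0,0,0,0,0,0,0,0,0,0,0,0,0,0,0,0,0,0,0,0,0,0,0], "hand": 15}}

```text
clock: 5.55
eef_pos: [0.5484, -0.0825, 0.0142]
tool_rot: [-0.087, 0.996, -0.0, 0.001]
ft_force: [-0.6, -0.5, 5.0]
grip_width: 0.0258
```

```bash
python3 - <<'E'
from h import *
goto([.5478,-.0834,.0125],np.pi/2+.175)
c=snap('side','b')
cv2.imwrite('pics/bz.png',cv2.resize(c['frame'][160:280,280:440],None,fx=5,fy=5,interpolation=cv2.INTER_CUBIC))
E
```

```text
tcp [ 0.5484 -0.0825  0.0142] yaw_y 1.7457 tilt [ 0.0017 -0.0006] F [-0.6 -0.5  5. ] w 0.0258 t 5.55 j [-0.15  0.55 -0.18  0.84 -0.   -0.32]
delta tool mm [ 0.7 -0.8  1.7]
tool z turn -0.0001
```

View pics/bz.png

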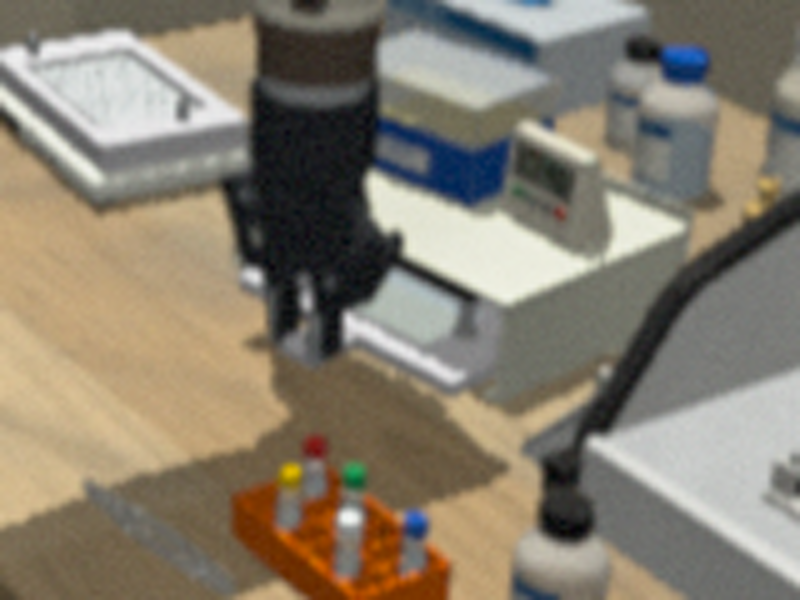

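Request:
{"op": "play_rows", "data": {"plan": [2,0,-1,0,0,0,6,0,0,0,0,0,10,0,0,0,0,0,12,0,0,0,0,0,12,0,0,0,0,0,12,0,0,0,0,0,12,0,0,0,0,0,12,0,0,0,0,0,12,0,0,0,0,0,12,0,0,0,0,0,10,0,0,0,0,0,6,0,0,0,0,0,4,0,0,0,0,0,0,0,0,0,0,0]}}

```text
clock: 7.35
eef_pos: [0.4269, -0.1036, 0.0143]
tool_rot: [-0.087, 0.996, -0.0, -0.001]
ft_force: [-0.6, -0.4, 3.9]
grip_width: 0.0256
```

```bash
python3 - <<'E'
from h import *
goto([.5478,-.0834,.0125],np.pi/2+.175)
c=snap('side','c');t=snap('top','c')
v=cv2.resize(c['frame'][160:290,260:420],None,fx=3,fy=3,interpolation=cv2.INTER_CUBIC)
u=cv2.resize(t['frame'][120:280,280:440],None,fx=2,fy=2,interpolation=cv2.INTER_CUBIC)
im=np.zeros((400,800,3),np.uint8);im[:390,:480]=v;im[:320,480:800]=u
cv2.imwrite('pics/cz.png',im)
E
```

```text
tcp [ 0.4269 -0.1036  0.0143] yaw_y 1.7458 tilt [-0.001  -0.0003] F [-0.6 -0.4  3.9] w 0.0256 t 7.35 j [-0.24  0.37 -0.49  0.71 -0.   -0.41]
delta tool mm [-122.5   -1.2    1.7]
tool z turn 0.0
```

View pics/cz.png

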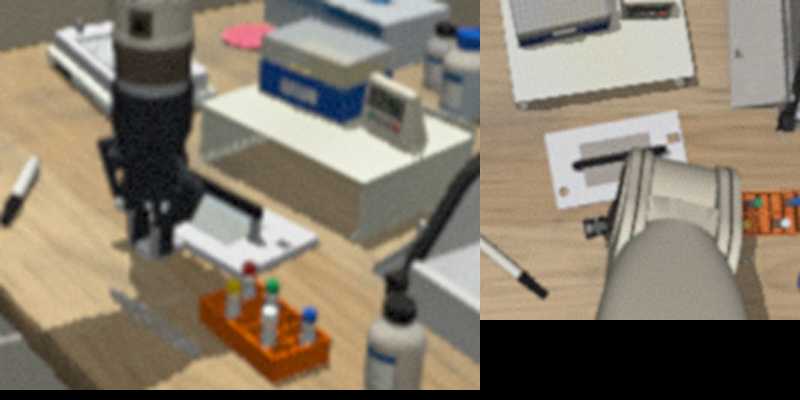

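Request:
{"op": "play_rows", "data": {"plan": [0,0,0,0,0,0,0,0,0,0,0,0,0,0,0,0,0,0,0,0,0,0,0,0,0,0,-10,0,0,0,0,0,-25,0,0,0,0,0,-35,0,0,0,0,0,-35,0,0,0,0,25,-25,0,0,0,0,40,0,0,0,0,0,40,0,0,0,0,0,40,0,0,0,0,0,40,0,0,0,0,0,0,0,0,0,0], "hand": 60}}

```text
clock: 9.2
eef_pos: [0.3949, 0.0807, 0.145]
tool_rot: [-0.09, 0.996, 0.0, 0.0]
ft_force: [-0.3, -0.1, 0.3]
grip_width: 0.0514
```

```bash
python3 - <<'E'
from h import *
goto(None)
t=snap('top','d')
cv2.imwrite('pics/d_cov.png',cv2.resize(t['frame'][160:240,300:400],None,fx=8,fy=8-1,interpolation=cv2.INTER_CUBIC))
cv2.imwrite('pics/d_cov.png',cv2.resize(t['frame'][165:235,300:400],None,fx=8,fy=8,interpolation=cv2.INTER_CUBIC))
E
```

```text
tcp [0.3949 0.0807 0.145 ] yaw_y 1.7508 tilt [0.0009 0.0004] F [-0.3 -0.1  0.3] w 0.0514 t 9.2 j [ 0.2   0.12 -0.41  1.04  0.    0.02]
```

View pics/d_cov.png

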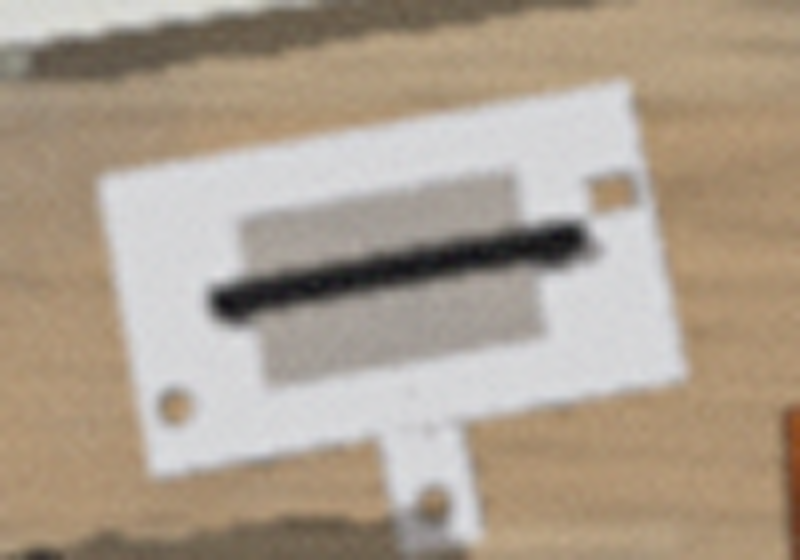

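```bash
python3 - <<'E'
from h import *
np.set_printoptions(precision=4,suppress=True)
c=load('d','top');o=(165,300)
f=lambda p,z:world(c,*zp(np.array(p)[:,0],np.array(p)[:,1],o),z=z)
w=f([[100,180],[630,82],[687,378],[152,477]],.010)
m=np.array([[52,92],[52,-92],[-52,-92],[-52,92]])/1e3
t,a,r=fit(m,w[:,:2]);print('corners',t,a,r*1e3)
w=f([[176,405],[612,192],[434,502]],.0095)
t2,a2,r=fit(np.array([[-30,80],[15,-80],[-78,0]])/1e3,w[:,:2]);print('holes',t2,a2,r*1e3)
w=f([[213,300],[583,238]],.047);print(w,w.mean(0),np.arctan2(*(w[0]-w[1])[:2]))
rc=bot.outline_of('cover_handle','top')
E
```

```text
corners [ 0.5091 -0.0888] 0.16316923879379658 [[ 0.8586  0.2994]
 [ 0.1969  0.6792]
 [-0.6989 -0.3934]
 [-0.3566 -0.5853]]
holes [ 0.5099 -0.0882] 0.162686509713067 [[-0.0587  0.2781]
 [ 0.2534 -0.2945]
 [-0.1947  0.0164]]
[[ 0.4995 -0.0271  0.047 ]
 [ 0.5177 -0.1488  0.047 ]] [ 0.5086 -0.0879  0.047 ] -0.1487322714705415
```

Request:
{"op": "play_rows", "data": {"plan": [0,0,0,0,0,0.1764,0,0,0,0,0,0.1764,0,0,0,0,0,0.1764,0,0,0,0,0,0.1764,0,0,0,0,0,0.1764,0,0,0,0,0,0.1764,0,0,0,0,0,0.1764,0,0,0,0,0,0.1764,0,0,0,0,0,0.1764,-30.9,14.3,0,0,0,0,-30.9,14.3,0,0,0,0,-30.9,14.3,0,0,0,0,-30.9,14.3,0,0,0,0,-30.9,14.3,0,0,0,0,-30.9,14.3,0,0,0,0,0,0,0,0,0,0,0,0,0,0,0,0]}}

```text
clock: 11.42
eef_pos: [0.5085, -0.0916, 0.1441]
tool_rot: [0.65, 0.76, -0.0, -0.001]
ft_force: [0.9, 0.3, 1.0]
grip_width: 0.051
```

```bash
python3 - <<'E'
from h import *
goto([.5095,-.0884,.031],.163)
E
```

```text
tcp [ 0.5085 -0.0916  0.1441] yaw_y 0.1565 tilt [-0.0012  0.0004] F [0.9 0.3 1. ] w 0.051 t 11.43 j [-0.18  0.34 -0.13  1.11  0.    1.24]
delta tool mm [  2.9   1.6 113.1]
tool z turn -0.0065
```

Request:
{"op": "play_rows", "data": {"plan": [3,1.5,0,0,0,-0.0065,0,0,25,0,0,0,0,0,25,0,0,0,0,0,25,0,0,0,0,0,20,0,0,0,0,0,12,0,0,0,0,0,6,0,0,0,0,0,0,0,0,0]}}

```text
clock: 12.42
eef_pos: [0.5103, -0.0874, 0.0314]
tool_rot: [0.646, 0.763, 0.0, -0.0]
ft_force: [-0.6, -0.5, -1.0]
grip_width: 0.0513
```

```bash
python3 - <<'E'
from h import *
goto([.5095,-.0884,.031],.163)
c=snap('side','e')
cv2.imwrite('pics/ez.png',cv2.resize(c['frame'][170:280,270:410],None,fx=5,fy=5,interpolation=cv2.INTER_CUBIC))
E
```

```text
tcp [ 0.5103 -0.0874  0.0314] yaw_y 0.1653 tilt [-0.  0.] F [-0.6 -0.5 -1. ] w 0.0513 t 12.43 j [-0.17  0.47 -0.27  0.84  0.    1.24]
delta tool mm [-0.9 -1.   0.4]
tool z turn 0.0023
```

View pics/ez.png

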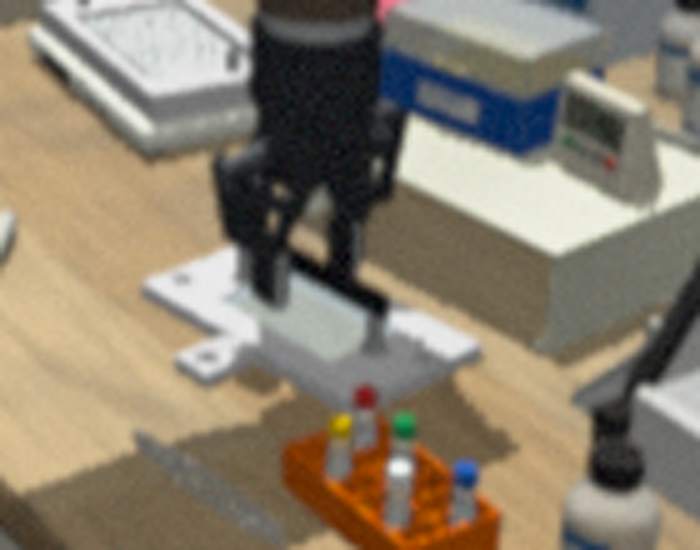

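Request:
{"op": "play_rows", "data": {"plan": [0,0,0,0,0,0,0,0,0,0,0,0,0,0,0,0,0,0,0,0,0,0,0,0,0,0,0,0,0,0,0,0,0,0,0,0], "hand": 0}}

```text
clock: 13.22
eef_pos: [0.5107, -0.0877, 0.0319]
tool_rot: [0.647, 0.763, 0.0, 0.0]
ft_force: [-0.9, 0.1, 6.5]
grip_width: 0.0107
```

Request:
{"op": "play_rows", "data": {"plan": [0,0,-3,0,0,0,0,0,-8,0,0,0,0,0,-15,0,0,0,0,0,-20,0,0,0,0,0,-20,0,0,0,0,0,-20,0,0,0,0,0,-14,0,0,0,0,0,0,0,0,0,0,0,0,0,0,0]}}

```text
clock: 14.35
eef_pos: [0.5098, -0.0875, 0.1308]
tool_rot: [0.646, 0.763, -0.0, -0.0]
ft_force: [0.2, -0.2, -3.0]
grip_width: 0.0108
```

```bash
python3 - <<'E'
from h import *
goto(None)
c=snap('side','f')
cv2.imwrite('pics/fz.png',cv2.resize(c['frame'][130:260,270:410],None,fx=4,fy=4,interpolation=cv2.INTER_CUBIC))
E
```

```text
tcp [ 0.5098 -0.0875  0.1308] yaw_y 0.1649 tilt [-0.0011  0.0002] F [ 0.2 -0.2 -3. ] w 0.0108 t 14.35 j [-0.17  0.35 -0.14  1.08  0.    1.24]
```

View pics/fz.png

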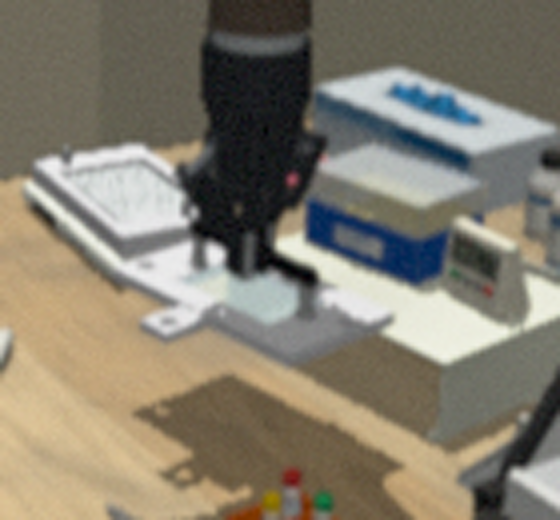

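Request:
{"op": "play_rows", "data": {"plan": [0,0,0,0,0,0.06,0,0,0,0,0,0.075,0,0,0,0,0,0.075,0,0,0,0,0,0.045,10,-1,0,0,0,0,20,-2,0,0,0,0,30,-2.7,0,0,0,0,35,-3.2,0,0,0,0,35,-3.2,0,0,0,0,35,-3.2,0,0,0,0,35,-3.2,0,0,0,0,35,-3.2,0,0,0,0,35,-3.2,0,0,0,0,30,-2.7,0,0,0,0,25,-2,0,0,0,0,15,-1,0,0,0,0,6,0,0,0,0,0,0,0,0,0,0,0]}}

```text
clock: 16.65
eef_pos: [0.5108, 0.2595, 0.1311]
tool_rot: [0.738, 0.675, -0.0, 0.0]
ft_force: [-0.3, 0.3, -3.9]
grip_width: 0.0109
```

Request:
{"op": "play_rows", "data": {"plan": [1,8,0,0,0,0,2,16,0,0,0,0,2,22,0,0,0,0,2,22,0,0,0,0,1.5,18,0,0,0,0,1,12,0,0,0,0,0,6,0,0,0,0,0,0,0,0,0,0]}}

```text
clock: 17.65
eef_pos: [0.6158, 0.2591, 0.131]
tool_rot: [0.739, 0.674, -0.0, -0.0]
ft_force: [-0.4, 0.4, -4.2]
grip_width: 0.0109
```

```bash
python3 - <<'E'
from h import *
goto([.6163,.2603,.131],-.09)
c=snap('side','g');t=snap('top','g')
cv2.imwrite('pics/gz.png',cv2.resize(c['frame'][120:220,230:390],None,fx=5,fy=5,interpolation=cv2.INTER_CUBIC))
cv2.imwrite('pics/gt.png',cv2.resize(t['frame'][120:195,160:260],None,fx=8,fy=8,interpolation=cv2.INTER_CUBIC))
E
```

```text
tcp [0.6158 0.2591 0.131 ] yaw_y -0.0913 tilt [-0.0004 -0.0002] F [-0.4  0.4 -4.2] w 0.0109 t 17.65 j [ 0.4   0.64  0.32  1.26 -0.    2.06]
delta tool mm [1.3 0.4 0. ]
tool z turn -0.0013
```

View pics/gz.png

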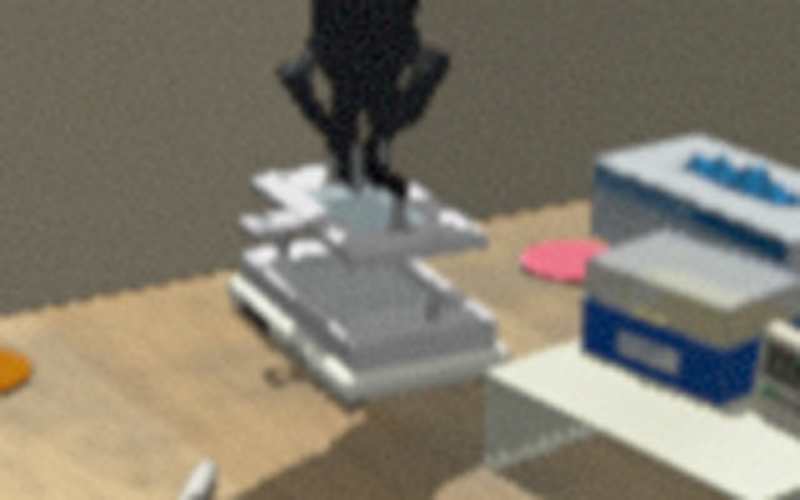

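View pics/gt.png

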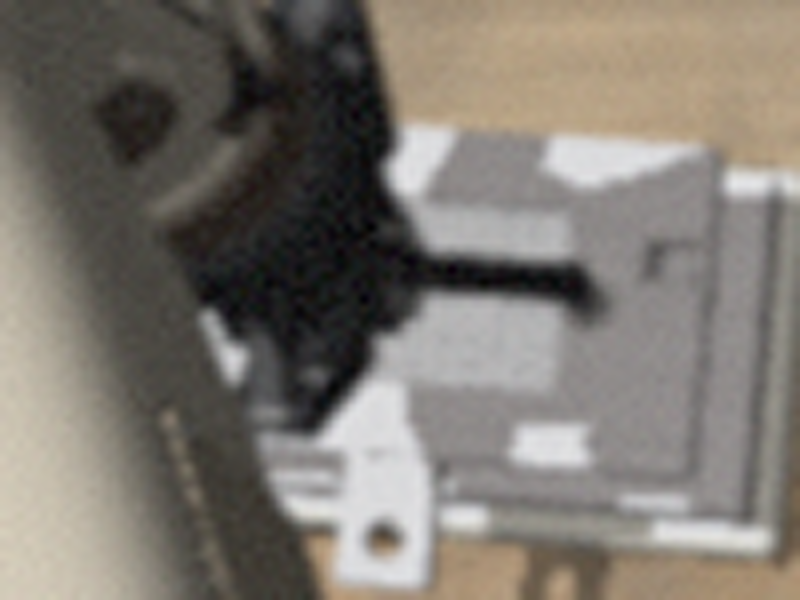

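```bash
python3 - <<'E'
from h import *
np.set_printoptions(precision=4,suppress=True)
c=load('g','top');o=(120,160)
px=np.array([[720,145],[690,475],[383,537],[337,580],[430,587]])
w=world(c,*zp(px[:,0],px[:,1],o),z=.1085);print(w)
t,a,r=fit(np.array([[52,-92],[-52,-92],[-78,0],[-92,14],[-92,-14]])/1e3,w[:,:2]);print(t,a,r*1e3)
r,cc=np.mgrid[160:172,235:245].reshape(2,-1)
p=world(c,r,cc);print('z at plate',np.median(p[:,2]))
# side camera: plane tilt from depth
E
```

```text
[[0.6592 0.1625 0.1085]
 [0.555  0.1715 0.1085]
 [0.5374 0.2662 0.1085]
 [0.5243 0.2802 0.1085]
 [0.5216 0.2515 0.1085]]
[0.6148 0.2587] -0.08371044722575569 [[-0.297   0.1578]
 [ 0.266  -0.1594]
 [-0.3239 -1.0217]
 [ 0.005   0.1099]
 [ 0.35    0.9134]]
z at plate 0.10997367793112894
```

```bash
python3 - <<'E'
from h import *
t=cv2.imread('pics/a_side.png')
cv2.imwrite('pics/asb.png',cv2.resize(t[160:206,268:338],None,fx=11,fy=11,interpolation=cv2.INTER_CUBIC))
c=load('a','side')
# project predicted points
def proj(c,p):
    T=np.linalg.inv(c['cam_to_world']);q=T[:3,:3]@p+T[:3,3];q=c['K']@q;return q[:2]/q[2]
for (x,y,a) in [(.6163,.2603,-.09)]:
  R=np.array([[np.cos(a),-np.sin(a)],[np.sin(a),np.cos(a)]])
  for n,b in dict(dl=(-.03,.08),dr=(.015,-.08),c1=(-.057,-.1),c2=(-.057,.1),c3=(.057,-.1),c4=(.057,.1)).items():
    w=R@b+[x,y]
    for z in (.046,.0635):
      u=proj(c,np.array([*w,z])); print(n,z,np.round((u-[268,160]+.5)*11-.5,0))
E
```

```text
dl 0.046 [200. 119.]
dl 0.0635 [200.  71.]
dr 0.046 [526. 260.]
dr 0.0635 [527. 209.]
c1 0.046 [350. 319.]
c1 0.0635 [350. 267.]
c2 0.046 [106. 112.]
c2 0.0635 [104.  64.]
c3 0.046 [671. 261.]
c3 0.0635 [672. 210.]
c4 0.046 [402.  65.]
c4 0.0635 [403.  18.]
```

View pics/asb.png

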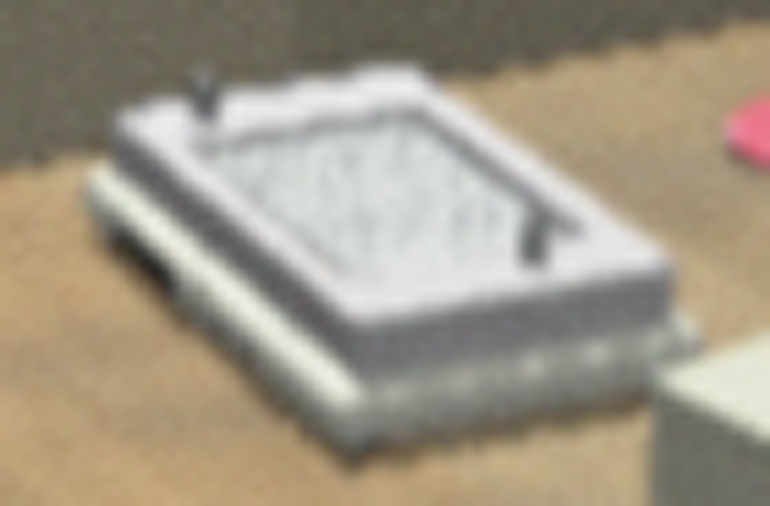

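```bash
python3 - <<'E'
from h import *
c=load('g','side')
cv2.imwrite('pics/gsb.png',cv2.resize(c['frame'][145:185,265:335],None,fx=11,fy=11,interpolation=cv2.INTER_CUBIC))
def proj(c,p):
    T=np.linalg.inv(c['cam_to_world']);q=T[:3,:3]@p+T[:3,3];q=c['K']@q;return q[:2]/q[2]
x,y,a=.6148,.2587,-.088
R=np.array([[np.cos(a),-np.sin(a)],[np.sin(a),np.cos(a)]])
for n,b in dict(hl=(-.03,.08),sl=(.015,-.08),rf=(-.052,-.092),lf=(-.052,.092),rr=(.052,-.092),lr=(.052,.092),tl=(-.092,.014),tr=(-.092,-.014),th=(-.078,0)).items():
    w=R@b+[x,y]
    u=proj(c,np.array([*w,.108 if n[0]=='t' else .109])); print(n,np.round((u-[265,145]+.5)*11-.5,0))
E
```

```text
hl [229. 112.]
sl [562. 243.]
rf [386. 287.]
lf [155. 111.]
rr [683. 238.]
lr [432.  71.]
tl [134. 201.]
tr [168. 229.]
th [191. 209.]
```

View pics/gsb.png

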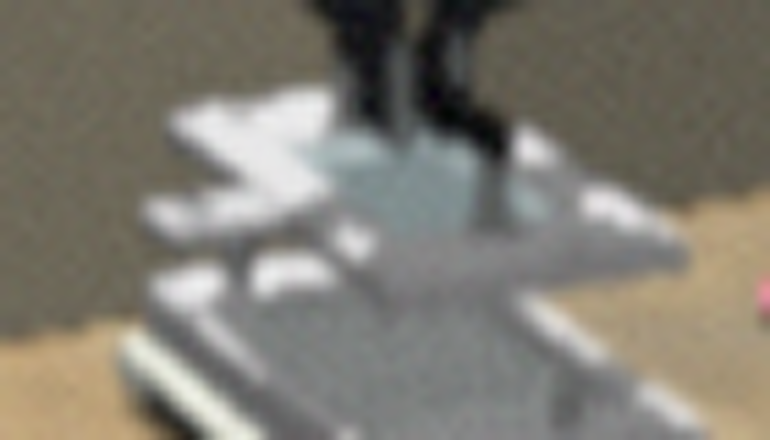

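Request:
{"op": "play_rows", "data": {"plan": [1.7,1.4,0,0,0,0,0,0,6,0,0,0,0,0,8,0,0,0,0,0,8,0,0,0,0,0,6,0,0,0,0,0,4,0,0,0,0,0,1.5,0,0,0,0,0,0,0,0,0,0,0,0,0,0,0]}}

```text
clock: 18.88
eef_pos: [0.6172, 0.2615, 0.0982]
tool_rot: [0.738, 0.675, 0.0, 0.0]
ft_force: [0.8, -0.2, -3.0]
grip_width: 0.0114
```

```bash
python3 - <<'E'
from h import *
goto([.6173,.2607,.0975],-.09)
c=snap('side','i');t=snap('top','i')
cv2.imwrite('pics/iz.png',cv2.resize(c['frame'][150:210,265:338],None,fx=10,fy=10,interpolation=cv2.INTER_CUBIC))
cv2.imwrite('pics/it.png',cv2.resize(t['frame'][125:198,170:270],None,fx=8,fy=8,interpolation=cv2.INTER_CUBIC))
E
```

```text
tcp [0.6172 0.2615 0.0982] yaw_y -0.0901 tilt [0.0006 0.0003] F [ 0.8 -0.2 -3. ] w 0.0114 t 18.88 j [0.4  0.66 0.28 1.19 0.   2.06]
delta tool mm [-0.8  0.2  0.7]
tool z turn -0.0001
```

View pics/iz.png

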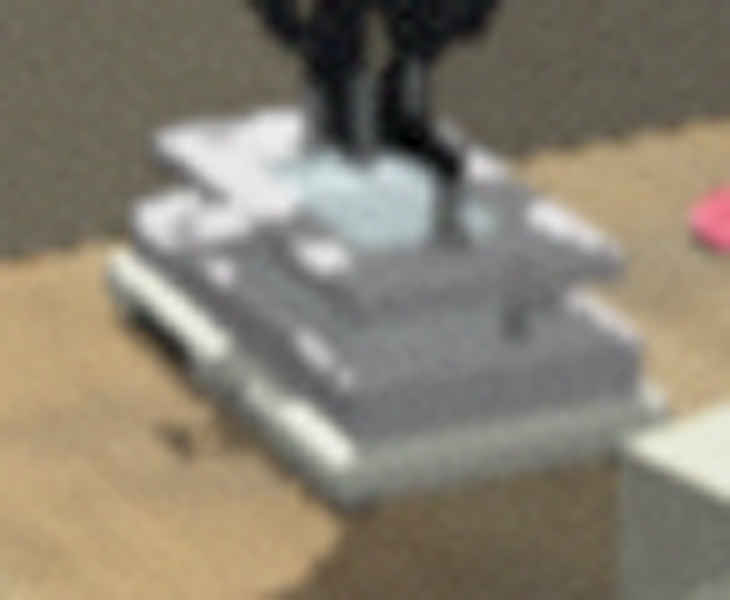

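View pics/it.png

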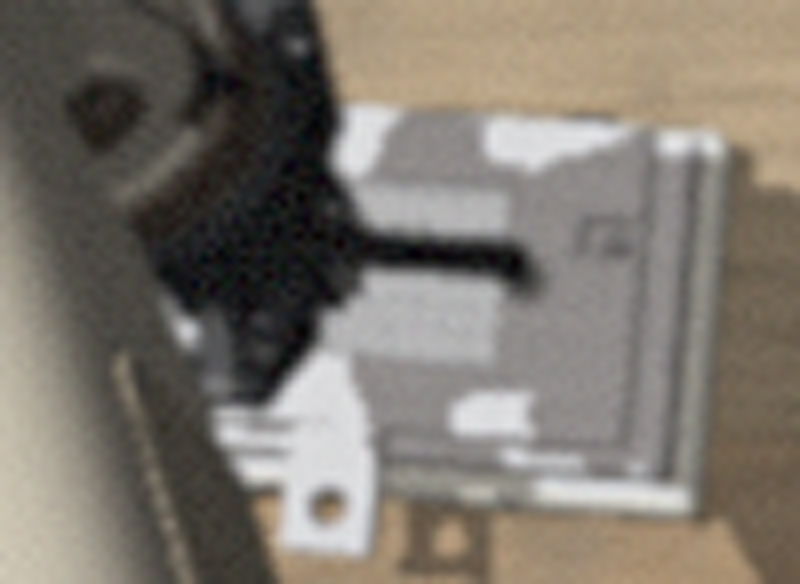

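```bash
python3 - <<'E'
from h import *
np.set_printoptions(precision=4,suppress=True)
c=load('i','top');o=(125,170)
g=cv2.resize(c['frame'][148:162,236:256],None,fx=30,fy=30,interpolation=cv2.INTER_CUBIC)
g=cv2.normalize(g,None,0,255,cv2.NORM_MINMAX);cv2.imwrite('pics/slot.png',g)
px=np.array([[651,130],[625,450],[327,505],[282,543],[373,553]])
w=world(c,*zp(px[:,0],px[:,1],o),z=.0755)
t,a,r=fit(np.array([[52,-92],[-52,-92],[-78,0],[-92,14],[-92,-14]])/1e3,w[:,:2]);print(t,a,r*1e3)
def proj(c,p):
    T=np.linalg.inv(c['cam_to_world']);q=T[:3,:3]@p+T[:3,3];q=c['K']@q;return q[:2]/q[2]
def R(a): return np.array([[np.cos(a),-np.sin(a)],[np.sin(a),np.cos(a)]])
pr=lambda p:np.round((proj(c,p)-[236,148]+.5)*30-.5)
s=R(a)@[.015,-.08]+t; print('slot mid top/bot',pr(np.array([*s,.076])),pr(np.array([*s,.066])))
for z in(.046,.0575,.0635):
 d=R(-.09)@[.015,-.08]+[.6163,.2603]; print('dowel',z,pr(np.array([*d,z])))
# mark in the initial image: dark centroid in same crop
c0=load('a','top');g=cv2.resize(c0['frame'][148:162,236:256],None,fx=30,fy=30,interpolation=cv2.INTER_CUBIC);cv2.imwrite('pics/dow.png',cv2.normalize(g,None,0,255,cv2.NORM_MINMAX))
E
```

```text
[0.6165 0.2605] -0.0912593348234928 [[ 0.1583 -1.0137]
 [ 1.117   0.3647]
 [-0.3551 -0.8653]
 [-1.0511  0.1486]
 [ 0.1309  1.3657]]
slot mid top/bot [294. 206.] [317. 230.]
dowel 0.046 [365. 279.]
dowel 0.0575 [339. 252.]
dowel 0.0635 [326. 237.]
```

View pics/slot.png

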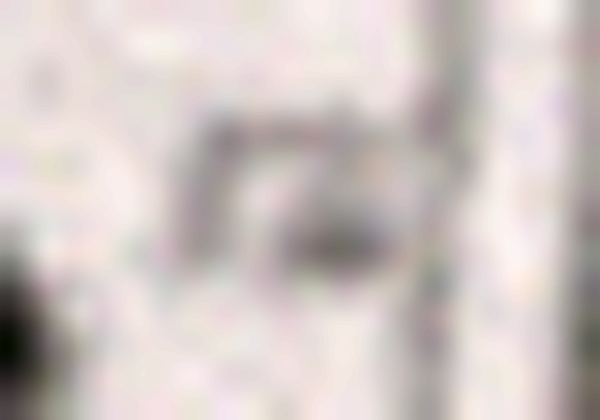

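View pics/dow.png

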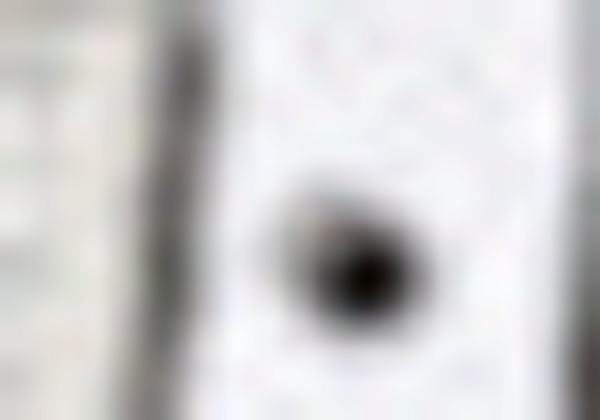

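Request:
{"op": "play_rows", "data": {"plan": [0,0,1.5,0,0,0,0,0,1.5,0,0,0,0,0,1.5,0,0,0,0,0,1.5,0,0,0,0,0,0,0,0,0]}}

```text
clock: 19.6
eef_pos: [0.6168, 0.2614, 0.0915]
tool_rot: [0.738, 0.675, -0.0, -0.0]
ft_force: [0.2, -0.3, -3.2]
grip_width: 0.0108
```

Request:
{"op": "play_rows", "data": {"plan": [0,0,1,0,0,0,0,0,1,0,0,0,0,0,1,0,0,0,0,0,0,0,0,0]}}

```text
clock: 20.1
eef_pos: [0.6168, 0.2614, 0.0887]
tool_rot: [0.738, 0.675, -0.0, -0.0]
ft_force: [1.4, -0.1, -4.2]
grip_width: 0.011
```

Request:
{"op": "play_rows", "data": {"plan": [0,0,1,0,0,0,0,0,1,0,0,0,0,0,1,0,0,0,0,0,0,0,0,0]}}

```text
clock: 20.6
eef_pos: [0.6168, 0.2614, 0.0856]
tool_rot: [0.738, 0.675, -0.0, -0.0]
ft_force: [-0.7, -0.4, -3.1]
grip_width: 0.011
```

Request:
{"op": "play_rows", "data": {"plan": [0,0,1,0,0,0,0,0,1,0,0,0,0,0,1,0,0,0,0,0,1,0,0,0,0,0,1,0,0,0,0,0,0,0,0,0]}}

```text
clock: 21.35
eef_pos: [0.6168, 0.2614, 0.0807]
tool_rot: [0.738, 0.675, -0.0, -0.0]
ft_force: [-0.1, -0.2, -3.6]
grip_width: 0.0112
```

Request:
{"op": "play_rows", "data": {"plan": [0,0,0.7,0,0,0,0,0,0.7,0,0,0,0,0,0.6,0,0,0,0,0,0,0,0,0]}}

```text
clock: 21.85
eef_pos: [0.6169, 0.2614, 0.0788]
tool_rot: [0.738, 0.675, -0.0, -0.0]
ft_force: [-0.7, 0.6, -3.3]
grip_width: 0.0109
```

Request:
{"op": "play_rows", "data": {"plan": [0,0,0.5,0,0,0,0,0,0.5,0,0,0,0,0,0,0,0,0]}}

```text
clock: 22.22
eef_pos: [0.617, 0.2614, 0.078]
tool_rot: [0.738, 0.675, 0.0, 0.0]
ft_force: [-1.1, -0.1, -2.1]
grip_width: 0.011
```

Request:
{"op": "play_rows", "data": {"plan": [0,0,0.5,0,0,0,0,0,0.3,0,0,0,0,0,0,0,0,0]}}

```text
clock: 22.6
eef_pos: [0.617, 0.2614, 0.078]
tool_rot: [0.738, 0.675, 0.0, 0.0]
ft_force: [-4.1, -1.0, 5.4]
grip_width: 0.0106
```

Request:
{"op": "play_rows", "data": {"plan": [0,0,0,0,0,0,0,0,0,0,0,0,0,0,0,0,0,0,0,0,0,0,0,0,0,0,0,0,0,0], "hand": 55}}

```text
clock: 23.22
eef_pos: [0.6169, 0.2614, 0.0769]
tool_rot: [0.738, 0.675, -0.0, -0.0]
ft_force: [-0.4, 0.3, -0.9]
grip_width: 0.0468
```

Request:
{"op": "play_rows", "data": {"plan": [0,0,-5,0,0,0,0,0,-15,0,0,0,0,0,-25,0,0,0,0,0,-30,0,0,0,0,0,-30,0,0,0,-20,-30,0,0,0,0,-40,-40,0,0,0,0,-40,-40,0,0,0,0,-40,-40,0,0,0,0,-40,-40,0,0,0,0,-40,-20,0,0,0,0,0,0,0,0,0,0]}}

```text
clock: 24.72
eef_pos: [0.3866, 0.0596, 0.1834]
tool_rot: [0.739, 0.673, 0.001, 0.001]
ft_force: [0.6, 0.5, -0.1]
grip_width: 0.0467
```

```bash
python3 - <<'E'
from h import *
goto(None)
c=snap('side','k');t=snap('top','k')
cv2.imwrite('pics/kz.png',cv2.resize(c['frame'][150:210,265:338],None,fx=10,fy=10,interpolation=cv2.INTER_CUBIC))
cv2.imwrite('pics/kt.png',cv2.resize(t['frame'][125:198,170:270],None,fx=8,fy=8,interpolation=cv2.INTER_CUBIC))
from h import *
for q in [(60,0)]:
  pass
r,cc=np.mgrid[145:178,180:252].reshape(2,-1);p=world(t,r,cc);m=abs(p[:,2]-.056)<.006;A=np.c_[p[m,:2],np.ones(m.sum())];k=np.linalg.lstsq(A,p[m,2],rcond=None)[0];print(m.sum(),k,np.median(p[m,2]))
E
```

```text
tcp [0.3866 0.0596 0.1834] yaw_y -0.0933 tilt [ 0.0016 -0.    ] F [ 0.6  0.5 -0.1] w 0.0467 t 24.73 j [ 0.15  0.06 -0.37  1.14 -0.    1.82]
2012 [-0.00527902 -0.00064317  0.05962679] 0.05623354896728683
```

View pics/kz.png

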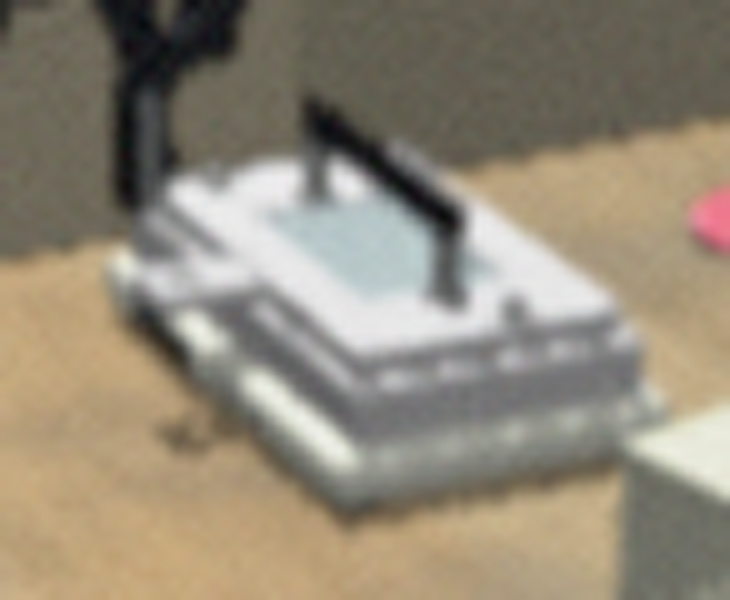

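View pics/kt.png

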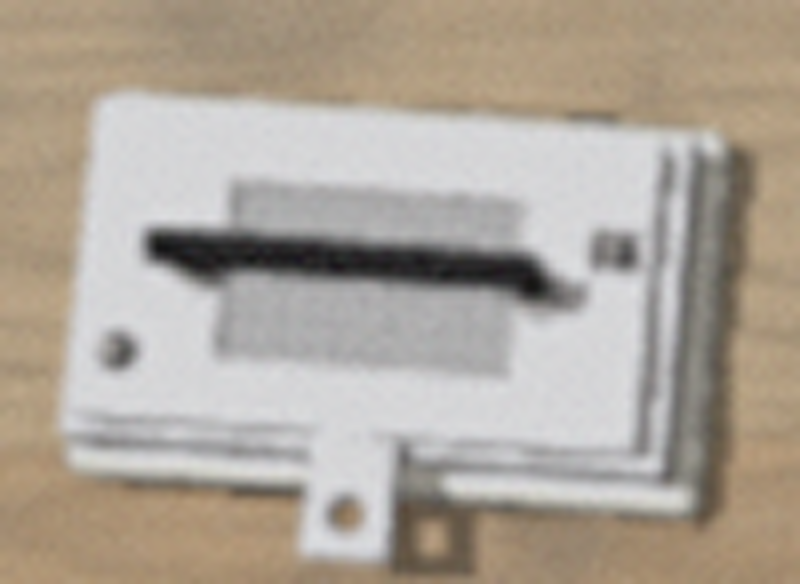

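```bash
python3 - <<'E'
from h import *
a=load('a','side')['frame'];b=load('k','side')['frame']
d=cv2.absdiff(a,b).max(2)
print('tray/tweezers/bottle diff',[(n,round(float((d[s]>40).mean()),3)) for n,s in dict(tray=np.s_[245:290,325:372],tw=np.s_[255:280,295:328],bot=np.s_[248:298,380:405],pen=np.s_[208:236,258:275],dish=np.s_[188:200,212:238]).items()])
cv2.imwrite('pics/kside.png',b)
goto(None)
bot.job_done()
E
```

```text
tray/tweezers/bottle diff [('tray', 0.0), ('tw', 0.052), ('bot', 0.0), ('pen', 0.05), ('dish', 0.0)]
tcp [0.389  0.0613 0.1834] yaw_y -0.0911 tilt [0.0035 0.0008] F [0.1 1.2 0.3] w 0.0472 t 24.82 j [ 0.16  0.07 -0.36  1.14  0.    1.82]
the job is handed in; nothing more can be done
```

View pics/kside.png

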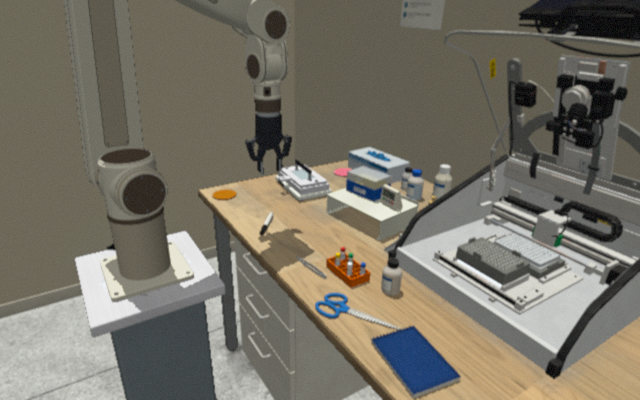

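The cover is on the incubator block and the job was handed in at about 25 s on the robot's clock. I drew it out by its tab, left it lying flat and released about 80 mm ahead of the riser, took it again by the bar handle, and lowered it over both dowels.

- **Seating:** the descent stopped at about 5 N upward on the wrist, with no sideways jam on the way down. After release, depth put the cover's top at about 56 mm, as expected for a cover lying on the 46 mm block. Its tilt was about 0.005 rad, and both dowels showed in their holes.
- **Robot:** the arm is clear of everything, with near-zero force on the tool.
- **Other things on the desk:** the vial tray, bottle and dish look unchanged from the start. The pen and tweezers areas differ in about 5% of their pixels. The arm made no contact near them and both look to be in place, so I take that as shadow, but I did not measure their positions.
- **One disagreement:** the side camera put the block and the cover about 2 mm off from the top camera. The offset was the same for both, so it did not affect the fit.

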